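Get the lemon from behind the seasonings

TASK

Stand the two seasoning containers that are in front of the lemon (the middle one and the end one on the lemon's side of the wooden rack) on the steel tray, and leave the third where it is. Then take the lemon out of the trough behind them and lay it gently in the white bowl, and only after that put both containers back upright in the rack, each in the very well it came from. Leave the egg, the bowl and the third container in their places and tip nothing over.

Things in the scene. Friction and masses are not known exactly. Their poses are not given: they have to be found in the camera images.
- rack: Fixed light-wood rack, 132 (x) by 252 mm (y); origin under it on the worktop, front (robot side) is -x. Front block 20 mm high has three round wells, diameter 52, at x -36, y -80, 0, +80 mm, floor z 8. Behind it an open trough, x -6 to 54, floor z 8, back lip 20 mm high; lemon and egg lie in it at x about 24, y about +48 and -48 (either way). End boards at y +-122 are 34 mm high.
- tray: Fixed shallow steel tray, 100 mm (x) by 190 mm (y), rim 14 mm high, walls and floor 4 mm thick; room for two containers side by side along y. Origin: centre of its underside on the worktop; the floor is at z = 4 mm.
- white_bowl: Loose white stoneware bowl, 120 mm across the rim, 57 mm high, flat inner floor about 70 mm across and 8 mm above the worktop. Origin: centre of its underside.
- spice_b: Spice jar: clear jar with green label and flat black cap, round, 45 mm diameter, 105 mm high, 110 g or so. Origin: centre of its underside, z up. Stands in one of the rack's wells.
- shaker: Salt shaker: plain steel cylinder, 44 mm diameter up to z = 92 mm, with a low domed perforated top, 108 mm high, about 130 g. Origin: centre of its underside, z up. Stands in one of the rack's wells.
- mist_bottle: Mist bottle: slim round bottle, clear with a yellowish filling and label, barrel 42 mm diameter, white pump head on top, 131 mm high in all (pump head from about z = 108 mm), about 160 g. Origin: centre of its underside, z up. Stands in one of the rack's wells.
- lemon_mid (a point): Yellow lemon, 83 mm long and 58 mm thick, about 130 g, lying in the rack's trough along the trough; this point is its centre, 29 mm above its underside; x is its long axis, roughly level. Beyond the rack a wall shelf hangs about 0.64 m above the worktop: keep the arm low there (about 0.2 m under the fingers is enough).
- egg_mid (a point): Brown egg, 54 mm long, 42 mm thick, lying loose at the other half of the trough; not to be moved. This point is its centre, 21 mm above its underside.
Not all that is in view belongs to the job. Leave any blue look-alike of the shaker alone. What is shaped like the spice_b but blue is not meant.

How it is judged:
On the way, in this order (a step that is already met when the one before it is completed fails the run):
1. the two containers in front of the lemon stand on the tray, the third is still in its well and the lemon still in the rack (distance of lemon_mid from where it was at the start of the episode below 0.03 m and ((y of lemon_mid in the frame of rack above 0 m and ((x of spice_b in the frame of tray between -0.035 and 0.035 m and y of spice_b in the frame of tray between -0.078 and 0.078 m and z of spice_b in the frame of tray below 0.01 m and angle between spice_b's own z axis and vertical below 0.1 rad and linear speed of spice_b below 0.03 m/s) or (y of spice_b in the frame of rack below -0.05 m and distance of spice_b from where it was at the start of the episode below 0.015 m)) and ((x of shaker in the frame of tray between -0.035 and 0.035 m and y of shaker in the frame of tray between -0.078 and 0.078 m and z of shaker in the frame of tray below 0.01 m and angle between shaker's own z axis and vertical below 0.1 rad and linear speed of shaker below 0.03 m/s) or (y of shaker in the frame of rack below -0.05 m and distance of shaker from where it was at the start of the episode below 0.015 m)) and ((x of mist_bottle in the frame of tray between -0.035 and 0.035 m and y of mist_bottle in the frame of tray between -0.078 and 0.078 m and z of mist_bottle in the frame of tray below 0.01 m and angle between mist_bottle's own z axis and vertical below 0.1 rad and linear speed of mist_bottle below 0.03 m/s) or (y of mist_bottle in the frame of rack below -0.05 m and distance of mist_bottle from where it was at the start of the episode below 0.015 m))) or (y of lemon_mid in the frame of rack below 0 m and ((x of spice_b in the frame of tray between -0.035 and 0.035 m and y of spice_b in the frame of tray between -0.078 and 0.078 m and z of spice_b in the frame of tray below 0.01 m and angle between spice_b's own z axis and vertical below 0.1 rad and linear speed of spice_b below 0.03 m/s) or (y of spice_b in the frame of rack above 0.05 m and distance of spice_b from where it was at the start of the episode below 0.015 m)) and ((x of shaker in the frame of tray between -0.035 and 0.035 m and y of shaker in the frame of tray between -0.078 and 0.078 m and z of shaker in the frame of tray below 0.01 m and angle between shaker's own z axis and vertical below 0.1 rad and linear speed of shaker below 0.03 m/s) or (y of shaker in the frame of rack above 0.05 m and distance of shaker from where it was at the start of the episode below 0.015 m)) and ((x of mist_bottle in the frame of tray between -0.035 and 0.035 m and y of mist_bottle in the frame of tray between -0.078 and 0.078 m and z of mist_bottle in the frame of tray below 0.01 m and angle between mist_bottle's own z axis and vertical below 0.1 rad and linear speed of mist_bottle below 0.03 m/s) or (y of mist_bottle in the frame of rack above 0.05 m and distance of mist_bottle from where it was at the start of the episode below 0.015 m))))), for 0.2 s.
2. the lemon lies in the bowl while two containers still stand on the tray (horizontal distance between lemon_mid and white_bowl below 0.035 m and z of lemon_mid in the frame of white_bowl below 0.055 m and linear speed of lemon below 0.03 m/s and (((x of spice_b in the frame of tray between -0.035 and 0.035 m and y of spice_b in the frame of tray between -0.078 and 0.078 m and z of spice_b in the frame of tray below 0.01 m and angle between spice_b's own z axis and vertical below 0.1 rad and linear speed of spice_b below 0.03 m/s) and (x of shaker in the frame of tray between -0.035 and 0.035 m and y of shaker in the frame of tray between -0.078 and 0.078 m and z of shaker in the frame of tray below 0.01 m and angle between shaker's own z axis and vertical below 0.1 rad and linear speed of shaker below 0.03 m/s)) or ((x of spice_b in the frame of tray between -0.035 and 0.035 m and y of spice_b in the frame of tray between -0.078 and 0.078 m and z of spice_b in the frame of tray below 0.01 m and angle between spice_b's own z axis and vertical below 0.1 rad and linear speed of spice_b below 0.03 m/s) and (x of mist_bottle in the frame of tray between -0.035 and 0.035 m and y of mist_bottle in the frame of tray between -0.078 and 0.078 m and z of mist_bottle in the frame of tray below 0.01 m and angle between mist_bottle's own z axis and vertical below 0.1 rad and linear speed of mist_bottle below 0.03 m/s)) or ((x of shaker in the frame of tray between -0.035 and 0.035 m and y of shaker in the frame of tray between -0.078 and 0.078 m and z of shaker in the frame of tray below 0.01 m and angle between shaker's own z axis and vertical below 0.1 rad and linear speed of shaker below 0.03 m/s) and (x of mist_bottle in the frame of tray between -0.035 and 0.035 m and y of mist_bottle in the frame of tray between -0.078 and 0.078 m and z of mist_bottle in the frame of tray below 0.01 m and angle between mist_bottle's own z axis and vertical below 0.1 rad and linear speed of mist_bottle below 0.03 m/s)))), for 0.2 s.
At the end, for the whole second after the job is handed in: The lemon rests in the bowl (centre within 35 mm of the bowl's axis and less than 55 mm above its underside); all three containers stand upright and at rest within 15 mm of where each stood at the start; egg within 25 mm and bowl within 30 mm of its start (horizontal distance between lemon_mid and white_bowl below 0.035 m and z of lemon_mid in the frame of white_bowl below 0.055 m and linear speed of lemon below 0.03 m/s and distance of each of spice_b, shaker, mist_bottle from where it was at the start of the episode below 0.015 m and angle between each of spice_b, shaker, mist_bottle's own z axis and vertical below 0.1 rad and linear speed of each of spice_b, shaker, mist_bottle below 0.02 m/s and distance of egg_mid from where it was at the start of the episode below 0.025 m and distance of white_bowl from where it was at the start of the episode below 0.03 m and angle between white_bowl's own z axis and vertical below 0.15 rad); the robot touches nothing.
It fails at once if all three containers are away from their wells (the third was to be left) (distance of each of spice_b, shaker, mist_bottle from where it was at the start of the episode above 0.03 m).
It fails at once if a container is tipped over (angle between any of spice_b, shaker, mist_bottle's own z axis and vertical above 0.7 rad).
It fails at once if the egg or the bowl is pushed far from its place (distance of egg_mid from where it was at the start of the episode above 0.03 m or distance of white_bowl from where it was at the start of the episode above 0.05 m).
It also fails if it takes over 104 s, if anything falls off the work surface, if the arm or the gripper's body presses on something with over 40 N, if the wrist force passes 120 N, or if a joint passes its speed limit or range.

ROBOT

A 6-joint arm with a two-finger parallel gripper is mounted at the origin on a cart in front of the work surface, level with it; the furniture and walls round the work are solid. World frame = base frame: x ahead of the robot, y to its left, z up, the work surface at z = 0. Lengths are in m, angles in rad, forces in N, time in s.
With the tool pointing down it reaches from about 0.3 to 0.775 m from the base axis. Payload 14.6 kg.
Tool frame: the origin (TCP) lies at the very end of the fingers, on their centre line; the grasp point (between the pads) lies 19 mm behind it; z points along the fingers, y is the line along which they close (so a half turn about z gives the same grasp; the last joint's range is limited). The gripper opens to 94 mm and grips with 3 to 60 N. Pads are 16 mm wide; open, the fingers measure 119 mm over their backs; the gripper's body (75 mm by 177 mm) begins 78 mm behind the grasp point.
Start: joints at [1.154, 0.3, 1.521, -0, 1.321, -0.067], TCP at [0.188, 0.517, 0.205] pointing down, gripper open.
Joint ranges: [-3.03, 3.03], [-0.79, 2.21], [0.23, 2.52], [-1.04, 4.18], [0, 3.07], [-2.55, 2.55]. Speed limits (rad/s): [2.22, 2.22, 2.57, 3.14, 3.14, 3.14].

INTERFACE

Orientations are given as [roll, pitch, yaw] about the fixed x, y, z axes, in that order (R = Rz(yaw) Ry(pitch) Rx(roll)).
In Python, from station import ctrl, camera, camera_info, finder gives the robot as it stands.
- The arm moves only by the tool carry_out, never from a script. Its argument "motion" is a list of rows, each a list of 2 entries, a list of its own where there are three numbers: the shift along the tool's x, y, z as a fraction of full scale, then the turn about the tool's z as a fraction of full scale. A call has 1 to 12 rows; each row is the pose to reach, as a shift and turn from the pose commanded when the call began, along the tool's axes at that moment, turning the shorter way round; what a row does not reach only later rows make up. Full scale, the value 1, is 200 mm for a shift and 360 degrees for a turn. A row lasts 1/10 s, in which the tool goes at most 50 mm and 8.59 degrees, less where a joint would pass 70% of its speed; a pose out of reach is approached as far as the arm can. A call with a number of a shift or a turn outside -1 to 1 is refused whole. A call with a gripper value outside its range is refused whole. "hand" is the closure, from -1 (fully open) to 1 (shut), set as the call begins (left out, the last holds). The fingers move at their own pace and stop on an object; "force" is the grip in N (left out, the last holds). Time passes only in rows, so rows that repeat a pose let the fingers close. It gives the time, the measured TCP pose, the force, the opening and the grip force at its end, in the units of the state.
- ctrl.get_obs(): the state, without advancing time (a new reading comes with each control period).
- camera(name): name is "scene" or "side" or "wrist"; returns (picture, depth): 480x640x3 uint8, blue, green, red; 480x640 float32, m along the optical axis (not along the pixel's ray), 0 where there is no reading.
- camera_info(name): a dict with "camera_matrix" (3x3 intrinsics, pixels), "dist_coeffs" ([k1, k2, p1, p2, k3] as OpenCV has them; the pictures are not rectified), "origin" and "attitude" of the camera in the world. Camera axes: x right, y down, z forward; pixel columns grow to the right and rows downward; lengths in m; the calibration is good to about 2 mm. A picture is of the moment at which its call begins: read the wrist's pose just before it. camera_info takes no time and is no camera call; for the wrist camera it gives the pose at the moment of the call.
- ctrl.hand_in(): hands the job in; it is judged then, once.
Trained networks look in the newest picture that a camera, given by its name, has taken for a name from the list of things; names that differ only in an ending like _2 or _b are one class to them, and where a whole thing is asked for, a point or a joint stands for the part that bears it (a point fixed in the world has none). Each returns a list of dicts, best first, with "conf" (0 to 1); they miss things now and then, are a little off and sometimes report something else, mostly with a low value. They report only what shows in the picture. A call takes as long as a camera call. They do not tell look-alikes from the thing itself.
- finder.boxes_of(camera, query): "location" ([column, row] in pixels, amid what is visible of it).
- finder.cut_out(camera, query): "mask" (480x640 bool, what is visible of it) and "location" ([column, row] in pixels, amid what is visible of it).
- finder.pinpoint(camera, query): "location" ([column, row] in pixels: a listed point, or the origin of a listed thing).
The state is a dict: "time_s": time; "qpos": joint angles; "joint_vel": joint speeds; "tau": joint torques, N m; "ee_pos": TCP position; "eef_rot": TCP orientation; "force": force on the tool from outside, world axes, zero at the start; "moment": the same for the moment, N m; "grip_width": finger opening in m; "grip_force": force on a finger pad.
Only numpy, scipy, OpenCV 4.12 (cv2) and the standard library are available. Lean on these libraries where they do the work, as an engineer would, in place of code of your own. Each camera call takes 0.05 s, during which the arm holds its last target. There are 200 camera calls.

## Working session

There is one attempt and no reset: what is moved stays moved. The work goes in short steps, Python scripts to look and compute and a tool call to move; the robot and the scene stay as the last step left them, time stands still between calls to the robot, and variables do not carry over. Pictures are saved under pics/ and viewed, at most 14 in all, crops included, and the job is handed in when it is done.

Besides the shell and the picture viewer there is one more tool, called after "Emit:" as name([rows], argument=value, ...), one row to a line, values as JSON. carry_out: Moves the arm, as the interface text tells. Its arguments: {"type":"object","properties":{"motion":{"type":"array","items":{"type":"array"}},"hand":{"type":"number"},"force":{"type":"number"}},"required":["motion"]}

```bash
mkdir -p pics; ls; python3 - <<'E'
from station import ctrl,camera,camera_info,finder
import cv2,numpy as np
print(ctrl.get_obs())
for n in ("scene","side"):
    im,d=camera(n); cv2.imwrite(f"pics/{n}0.png",im); np.savez(f"{n}0.npz",im=im,d=d)
    i=camera_info(n); print(n,i)
print(camera_info("wrist"))
E
```

```text
pics
{'time_s': 0.0, 'qpos': array([ 1.15438000e+00,  3.00451010e-01,  1.52157327e+00, -3.85280134e-05,
        1.32073038e+00, -6.66058413e-02]), 'joint_vel': array([-0.000754  , -0.00064327, -0.00117166, -0.00168527,  0.00194634,
        0.00059389]), 'tau': array([ 1.95112414e-03, -5.31812847e+01, -3.52731800e+01,  7.09411665e-02,
        2.43060436e-02, -8.87274109e-05]), 'ee_pos': array([0.18840234, 0.51643911, 0.20490066]), 'eef_rot': array([-3.14043074e+00, -4.01032912e-05,  2.79179170e+00]), 'force': array([ 0.51056626, -0.16059468,  0.68530273]), 'moment': array([-0.01291689,  0.01178554, -0.00762191]), 'grip_force': 0.0, 'grip_width': 0.09418140347392508}
scene {'camera_matrix': array([[581.13999594,   0.        , 314.66485045],
       [  0.        , 581.13999594, 238.86849809],
       [  0.        ,   0.        ,   1.        ]]), 'dist_coeffs': array([-0.00017161,  0.        ,  0.        ,  0.        ,  0.        ]), 'origin': array([0.19413444, 0.72018707, 0.74590934]), 'attitude': array([-2.43137651, -0.01694621, -2.51152539])}
side {'camera_matrix': array([[514.83928225,   0.        , 324.79999713],
       [  0.        , 514.83928225, 241.43759021],
       [  0.        ,   0.        ,   1.        ]]), 'dist_coeffs': array([0.04510836, 0.        , 0.        , 0.        , 0.        ]), 'origin': array([ 0.30799575, -0.17760943,  0.79343795]), 'attitude': array([-2.56957469e+00,  7.11864293e-04, -5.35737865e-01])}
{'camera_matrix': array([[342.12816425,   0.        , 325.22635961],
       [  0.        , 342.12816425, 240.67393175],
       [  0.        ,   0.        ,   1.        ]]), 'dist_coeffs': array([-0.04505374,  0.        ,  0.        ,  0.        ,  0.        ]), 'origin': array([0.1265881 , 0.53833728, 0.38390591]), 'attitude': array([2.91014298e+00, 1.04944912e-03, 1.22055930e+00])}
```

View pics/scene0.png

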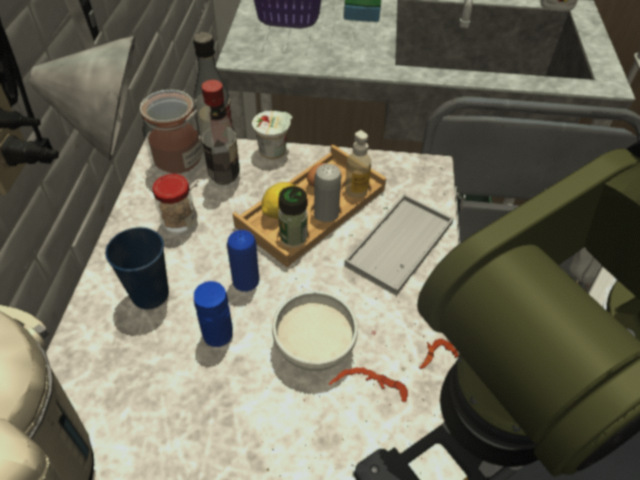

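View pics/side0.png

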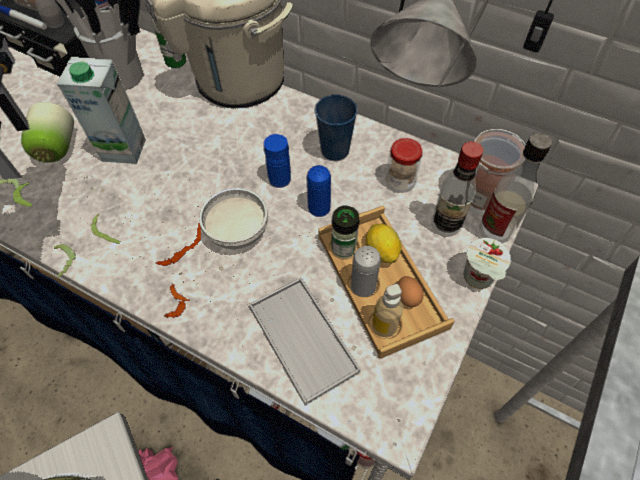

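Scene view: the lemon is at (279,200), with the green-label spice jar (292,215) at the end in front of it and the steel shaker (327,190) in the middle. The mist bottle (359,165) stands in front of the egg and stays. The tray is at (400,242) and the bowl at (315,330).

What could be taken for the targets:
- Blue cylinders at scene (243,260) and (214,315), side (319,190) and (278,160). These are not meant.
- The red-capped jar at scene (173,203).
- The sauce bottles.

My choice is the spice jar at side (344,230) and the steel shaker at side (365,272).

```bash
cat > h.py <<'E'
from station import ctrl,camera,camera_info,finder
import cv2,numpy as np
from scipy.spatial.transform import Rotation as Ro
def rm(a): return Ro.from_euler('xyz',a).as_matrix()
def ray(n,px,info=None):
    i=info or camera_info(n)
    u=cv2.undistortPoints(np.array(px,float).reshape(-1,1,2),i["camera_matrix"],i["dist_coeffs"])[:,0]
    return i["origin"],np.c_[u,np.ones(len(u))]@rm(i["attitude"]).T
def tri(rs):
    # least squares meeting point of rays [(o,d)]
    A=np.zeros((3,3));b=np.zeros(3);P=[]
    for o,d in rs:
        d=d/np.linalg.norm(d);M=np.eye(3)-np.outer(d,d);A+=M;b+=M@o;P.append((o,M))
    x=np.linalg.solve(A,b);return x,[np.linalg.norm(M@(x-o)) for o,M in P]
def at_z(o,d,z): return o+d*((z-o[2])/d[...,2])[...,None]
def cloud(n,d,mask,info=None):
    v,u=np.nonzero(mask&(d>0)); o,r=ray(n,np.c_[u,v],info)
    return o+r*d[v,u][:,None]
E
python3 - <<'E'
from h import *
R={}
for n in ("scene","side"):
    im,d=camera(n)
    for q in ("rack","tray","white_bowl","spice_b","shaker","mist_bottle","lemon_mid","egg_mid"):
        r=finder.pinpoint(n,q)
        for k in r[:4]: print(n,q,round(k["conf"],2),np.round(k["location"],1))
        R[n,q]=[k for k in r]
        if q in("lemon_mid","rack","tray","white_bowl","egg_mid","spice_b","shaker","mist_bottle"):
            c=finder.cut_out(n,q)
            for k in c[:3]:
                P=cloud(n,d,k["mask"]); print("   mask",round(k["conf"],2),np.round(k["location"]),len(P),np.round(np.percentile(P,[3,50,97],axis=0),3).tolist() if len(P) else None)
                if k is c[0]: np.savez(f"m_{n}_{q}.npz",P=P,mask=k["mask"])
for q in ("rack","tray","white_bowl","spice_b","shaker","mist_bottle","lemon_mid","egg_mid"):
    a,b=R["scene",q],R["side",q]
    for i in a[:3]:
        for j in b[:3]:
            x,e=tri([(lambda t:(t[0],t[1][0]))(ray("scene",i["location"])),(lambda t:(t[0],t[1][0]))(ray("side",j["location"]))])
            if max(e)<.012: print(q,np.round(x,4),np.round(e,4),round(i["conf"],2),round(j["conf"],2))
E
```

```text
scene rack 0.93 [312.7 206.6]
scene tray 0.84 [398.9 245.1]
scene tray 0.4 [352.9 191. ]
   mask 0.72 [401. 244.] 5606 [[0.393, 0.025, 0.002], [0.442, 0.121, 0.005], [0.489, 0.211, 0.015]]
scene white_bowl 0.63 [315.5 344.4]
   mask 0.8 [313. 328.] 5359 [[0.387, 0.308, 0.035], [0.441, 0.361, 0.043], [0.495, 0.417, 0.057]]
scene spice_b 0.92 [292.9 240.9]
scene spice_b 0.68 [220.8 335.1]
   mask 0.68 [216. 314.] 1968 [[0.544, 0.416, 0.009], [0.555, 0.44, 0.08], [0.582, 0.454, 0.107]]
   mask 0.57 [294. 217.] 1676 [[0.563, 0.207, 0.017], [0.577, 0.235, 0.082], [0.603, 0.246, 0.114]]
   mask 0.23 [275. 197.] 545 [[0.628, 0.169, 0.031], [0.643, 0.209, 0.056], [0.661, 0.223, 0.067]]
scene shaker 0.72 [327.2 216.6]
scene shaker 0.6 [247.5 280.2]
   mask 0.74 [330. 194.] 1297 [[0.554, 0.137, 0.02], [0.566, 0.158, 0.079], [0.587, 0.165, 0.116]]
   mask 0.72 [243. 261.] 1627 [[0.577, 0.319, 0.005], [0.587, 0.342, 0.072], [0.612, 0.353, 0.108]]
   mask 0.62 [276. 201.] 594 [[0.605, 0.167, 0.024], [0.643, 0.21, 0.057], [0.661, 0.232, 0.099]]
scene mist_bottle 0.59 [354.6 192.2]
   mask 0.8 [357
[... 1693 characters left out ...]
24] 0.93 0.66
tray [ 0.4393  0.1187 -0.0021] [0.0017 0.0017] 0.84 0.67
tray [0.5469 0.1186 0.0684] [0.007 0.007] 0.4 0.48
white_bowl [0.4384 0.3605 0.0044] [0.0009 0.0009] 0.63 0.58
spice_b [0.5835 0.224  0.0054] [0.002 0.002] 0.92 0.63
spice_b [0.5161 0.3167 0.1447] [0.0036 0.0036] 0.92 0.57
spice_b [ 0.6668  0.3419 -0.224 ] [0.0055 0.0055] 0.68 0.63
spice_b [ 0.5652  0.4288 -0.0011] [0.0022 0.0022] 0.68 0.57
shaker [0.5748 0.1448 0.0073] [0.0035 0.0035] 0.72 0.84
shaker [0.5962 0.3313 0.0052] [0.0024 0.0024] 0.6 0.88
mist_bottle [0.567  0.0647 0.0052] [0.0001 0.0001] 0.59 0.98
lemon_mid [0.6402 0.1853 0.0411] [0.0052 0.0052] 0.84 0.79
egg_mid [0.6276 0.0865 0.0336] [0.0001 0.0001] 0.5 0.81
```

```bash
cat > fit.py <<'E'
from h import *
from scipy.optimize import least_squares
Ps=[]
for n in ("scene","side"):
    z=np.load(n+"0.npz"); P=cloud(n,z["d"],np.ones((480,640),bool)); Ps.append(P)
A=np.vstack(Ps); np.save("A.npy",A)
for name,c,r,zl,zh in (("spice",(.5835,.224),.0225,.075,.108),("shaker",(.5748,.1448),.022,.045,.095),("mist",(.567,.0647),.021,.035,.10)):
    for P in Ps+[A]:
        k=(np.hypot(*(P[:,:2]-c).T)<.033)&(P[:,2]>zl)&(P[:,2]<zh)
        s=least_squares(lambda p:np.hypot(*(P[k,:2]-p).T)-r,c,loss="soft_l1",f_scale=.002)
        t=P[np.hypot(*(P[:,:2]-c).T)<.015][:,2]
        print(name,k.sum(),np.round(s.x,4),"rms",np.round(np.sqrt(np.mean(s.fun**2)),4),"top",np.round(np.percentile(t,98),4))
for q in ("tray","white_bowl"):
    for n in ("scene","side"):
        P=np.load(f"m_{n}_{q}.npz")["P"]; P=P[P[:,2]<.07]; r=cv2.minAreaRect((P[:,:2]*1000).astype(np.float32)); print(q,n,np.round(r[0],1),np.round(r[1],1),r[2])
# rack end boards/edges: top points 26..38mm inside rack region
for n in ("side",):
    P=np.load(f"m_{n}_rack.npz")["P"]; k=(P[:,2]>.012)&(P[:,2]<.04)
    r=cv2.minAreaRect((P[k,:2]*1000).astype(np.float32)); print("rack",np.round(r[0],1),np.round(r[1],1),r[2])
# lemon
L=np.vstack([np.load(f"m_{n}_lemon_mid.npz")["P"] for n in("scene","side")]); L=L[(L[:,2]>.03)&(L[:,2]<.075)]
def f(p):
    c,s=np.cos(p[3]),np.sin(p[3]); d=L-p[:3]
    a=d[:,0]*c+d[:,1]*s;b=-d[:,0]*s+d[:,1]*c
    return (np.sqrt((a/.0415)**2+(b/.029)**2+(d[:,2]/.029)**2)-1)*.03
s=least_squares(f,[.64,.187,.037,1.47],loss="soft_l1",f_scale=.002); print("lemon",np.round(s.x,4),np.sqrt(np.mean(s.fun**2)),"top",np.percentile(L[:,2],99))
# bowl profile
c=np.array([.4405,.3615]);r=np.hypot(*(A[:,:2]-c).T)
for a in range(0,66,4):
    k=(r>a/1e3)&(r<(a+4)/1e3); print(a,np.round(np.percentile(A[k,2],[5,50,95]),3),end=' ')
print()
# obstacles behind rack
k=(A[:,0]>.66)&(A[:,0]<.9)&(A[:,1]>-.1)&(A[:,1]<.4)&(A[:,2]>.1)&(A[:,2]<.6)
for p in np.unique(np.round(A[k,:2]/.03).astype(int),axis=0): 
    kk=k&(np.round(A[:,:2]/.03)==p).all(1)
    if kk.sum()>15: print((p*.03).round(2),A[kk,2].max().round(2),end='; ')
E
python3 fit.py
```

```text
spice 424 [0.5866 0.2222] rms 0.0011 top 0.1156
spice 306 [0.5848 0.2252] rms 0.0009 top 0.1163
spice 730 [0.5864 0.2232] rms 0.0016 top 0.116
shaker 570 [0.5762 0.1424] rms 0.001 top 0.118
shaker 397 [0.5744 0.1455] rms 0.0006 top 0.1191
shaker 967 [0.576  0.1433] rms 0.0014 top 0.1188
mist 766 [0.5665 0.0626] rms 0.0031 top 0.1405
mist 702 [0.5651 0.0668] rms 0.0032 top 0.1418
mist 1468 [0.5666 0.0641] rms 0.0036 top 0.1415
tray scene [444.9 109. ] [108.9 208.8] 0.3189370930194855
tray side [442.2 117.6] [191.6 104.8] 89.37265014648438
white_bowl scene [440.5 361.6] [117.8 119.3] 23.716222763061523
white_bowl side [449.2 384.3] [168.3 120.2] 67.6522445678711
rack [608.3 141.1] [253.5 132.1] 82.58074188232422
lemon [0.6413 0.1862 0.0376 1.0803] 0.0020412557295607816 top 0.06798158281101195
0 [0.044 0.046 0.047] 4 [0.043 0.045 0.047] 8 [0.042 0.045 0.047] 12 [0.042 0.045 0.046] 16 [0.042 0.044 0.046] 20 [0.041 0.044 0.046] 24 [0.041 0.043 0.046] 28 [0.041 0.043 0.045] 32 [0.04  0.042 0.045] 36 [0.002 0.042 0.044] 40 [-0.     0.04   0.043] 44 [-0.001  0.038  0.041] 48 [-0.001  0.035  
[... 310 characters left out ...]
[0.78 0.33] 0.35; [0.78 0.36] 0.34; [0.78 0.39] 0.33; [0.81 0.09] 0.14; [0.81 0.12] 0.16; [0.81 0.15] 0.14; [0.81 0.18] 0.21; [0.81 0.27] 0.33; [0.81 0.3 ] 0.34; [0.81 0.33] 0.34; [0.81 0.36] 0.34; [0.81 0.39] 0.33; [0.84 0.09] 0.24; [0.84 0.12] 0.24; [0.84 0.15] 0.24; [0.84 0.18] 0.15; [0.84 0.21] 0.15; [0.84 0.24] 0.14; [0.84 0.27] 0.31; [0.84 0.3 ] 0.33; [0.84 0.33] 0.33; [0.84 0.36] 0.33; [0.84 0.39] 0.33; [0.87 0.09] 0.24; [0.87 0.12] 0.24; [0.87 0.15] 0.22; [0.87 0.18] 0.15; [0.87 0.21] 0.15; [0.87 0.24] 0.15; [0.87 0.3 ] 0.37; [0.87 0.33] 0.37; [0.87 0.36] 0.32; [0.87 0.39] 0.4; [0.9  0.15] 0.15; [0.9  0.18] 0.15; [0.9  0.21] 0.15; [0.9  0.24] 0.15; [0.9  0.36] 0.39; [0.9  0.39] 0.39;
```

```bash
cat >> h.py <<'E'
def go(p,yaw,pose=None):
    """fractions of full scale from the present pose to TCP p, yaw (tool down)"""
    o=ctrl.get_obs(); c,y=(o["ee_pos"],o["eef_rot"][2]) if pose is None else pose
    x=np.array([np.cos(y),np.sin(y),0]);yy=np.array([np.sin(y),-np.cos(y),0]);d=np.array(p)-c
    t=-((yaw-y+np.pi)%(2*np.pi)-np.pi)/(2*np.pi)
    print("shift",np.round([d@x/.2,d@yy/.2,-d[2]/.2],4),"turn",round(t,4),"now",np.round(c,4),round(y,4))
E
python3 - <<'E'
from h import *
go([.50,.17,.205],np.pi-.125)
A=np.load("A.npy")
k=(A[:,0]>.7)&(A[:,0]<.8)&(A[:,1]>.1)&(A[:,1]<.25)&(A[:,2]>.09)&(A[:,2]<.6)
print(np.round(np.percentile(A[k],[1,10,50,90,99],axis=0),3),k.sum())
print(np.round(A[k][np.argsort(A[k][:,0])[:12]],3))
E
```

```text
shift [-2.0573 -1.0946  0.0021] turn -0.0358 now [0.1885 0.5167 0.2054] 2.7918
[[0.752 0.15  0.091]
 [0.757 0.159 0.102]
 [0.769 0.178 0.142]
 [0.786 0.196 0.204]
 [0.795 0.205 0.207]] 3552
[[0.75  0.175 0.103]
 [0.751 0.173 0.1  ]
 [0.751 0.18  0.095]
 [0.751 0.179 0.101]
 [0.751 0.185 0.096]
 [0.751 0.182 0.101]
 [0.751 0.183 0.097]
 [0.751 0.18  0.108]
 [0.751 0.172 0.111]
 [0.751 0.176 0.101]
 [0.751 0.182 0.098]
 [0.751 0.183 0.102]]
```

Emit:
carry_out([
  [[-0.25,-0.13,0],0],
  [[-0.5,-0.26,0],-0.018],
  [[-0.75,-0.4,0],-0.036],
  [[-1,-0.53,0],-0.036],
  [[-1,-0.53,0],-0.036],
  [[-1,-0.53,0],-0.036],
])

```text
time_s: 2.4
ee_pos: [0.3418, 0.3465, 0.2056]
eef_rot: [3.142, 0.0, 3.014]
force: [0.2, -0.9, -0.7]
grip_width: 0.0941
grip_force: 0.0
```

```bash
python3 -c "
from h import *
import numpy as np
go([.50,.17,.205],np.pi-.125)"
```

```text
shift [-0.8963 -0.7753  0.0031] turn -0.0003 now [0.3418 0.3465 0.2056] 3.0144
```

Emit:
carry_out([
  [[-0.2,-0.18,0],0],
  [[-0.4,-0.36,0],0],
  [[-0.6,-0.54,0],0],
  [[-0.8,-0.7,0],0],
  [[-0.9,-0.78,0],0],
  [[-0.9,-0.78,0],0],
  [[-0.9,-0.78,0],0],
])

```text
time_s: 3.1
ee_pos: [0.4993, 0.1719, 0.2051]
eef_rot: [3.142, -0.001, 3.017]
force: [0.3, -0.5, -0.2]
grip_width: 0.0938
grip_force: 0.0
```

```bash
cat > w.py <<'E'
from h import *
import sys
tag=sys.argv[1]
o=ctrl.get_obs(); i=camera_info("wrist"); im,d=camera("wrist"); cv2.imwrite(f"pics/{tag}.png",im)
np.savez(tag+".npz",d=d,im=im); print(o["ee_pos"],o["eef_rot"],i["origin"],i["attitude"])
import pickle; pickle.dump(i,open(tag+".pkl","wb"))
for q in ("spice_b","shaker","mist_bottle","lemon_mid","egg_mid","white_bowl","tray","rack"):
    for k in finder.pinpoint("wrist",q)[:2]:
        print(q,round(k["conf"],2),np.round(k["location"],1))
E
python3 w.py w1
```

```text
[0.49933873 0.17186981 0.20513702] [ 3.14157701e+00 -6.42369968e-04  3.01710400e+00] [0.43406793 0.17912267 0.38413732] [2.91075218e+00 8.44164931e-05 1.44591736e+00]
spice_b 0.77 [552.1 248.2]
spice_b 0.55 [376.7 287.6]
shaker 0.84 [465.4 283.7]
shaker 0.6 [308.6 287.5]
lemon_mid 0.85 [352.4 347.2]
egg_mid 0.77 [266.9 343.7]
egg_mid 0.19 [306.8 289.6]
white_bowl 0.96 [492.6 146.4]
tray 0.81 [269.1 174.6]
```

View pics/w1.png

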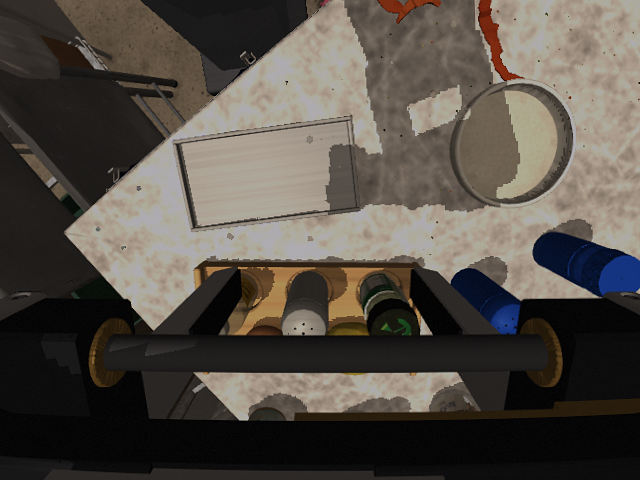

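```bash
python3 - <<'E'
from h import *
import pickle
i=pickle.load(open("w1.pkl","rb")); z=np.load("w1.npz"); d=z["d"]
v,u=np.mgrid[0:480,0:640]
P=cloud("wrist",d,(v<345),i)
c=np.array([.440,.361]);r=np.hypot(*(P[:,:2]-c).T)
for a in range(0,66,6):
    k=(r>a/1e3)&(r<(a+6)/1e3); print(a,k.sum(),np.round(np.percentile(P[k,2],[5,50,95]),3),end=' ')
print()
k=(r<.068)&(P[:,2]>.05)&(P[:,2]<.065); print("bowl rim",cv2.minEnclosingCircle((P[k,:2]*1000).astype(np.float32)))
k=(P[:,0]>.37)&(P[:,0]<.51)&(P[:,1]>0)&(P[:,1]<.24)&(P[:,2]>.0095)&(P[:,2]<.02)
r=cv2.minAreaRect((P[k,:2]*1000).astype(np.float32)); print("tray",r)
W={"spice_b":(376.7,287.6),"shaker":(308.6,287.5),"white_bowl":(492.6,146.4),"tray":(269.1,174.6)}
S={"spice_b":((292.9,240.9),(342.1,252.2)),"shaker":((327.2,216.6),(364.4,285.4)),"white_bowl":((315.5,344.4),(236.5,232.1)),"tray":((398.9,245.1),(300.9,340))}
for q in W:
    rs=[ray("scene",S[q][0]),ray("side",S[q][1]),ray("wrist",W[q],i)]
    print(q,tri([(o,x[0]) for o,x in rs]))
# tops from wrist cloud
for n,c0,h in(("spice",(.5855,.2235),.105),("shaker",(.5753,.144),.09)):
    k=(np.hypot(*(P[:,:2]-c0).T)<.03)&(P[:,2]>h)&(P[:,2]<.13); print(n,k.sum(),np.round(np.percentile(P[k],[2,50,98],axis=0),4))
E
```

```text
0 120 [0.043 0.044 0.045] 6 360 [0.042 0.044 0.045] 12 586 [0.042 0.043 0.044] 18 821 [0.041 0.043 0.044] 24 1056 [0.04  0.042 0.044] 30 1267 [0.04  0.041 0.043] 36 1450 [0.038 0.04  0.043] 42 1720 [0.001 0.038 0.041] 48 2655 [-0.001  0.036  0.054] 54 3722 [-0.001  0.049  0.057] 60 1349 [-0.001  0.     0.056] 
bowl rim ((440.9813537597656, 359.5465393066406), 60.370784759521484)
tray ((440.9925231933594, 127.97767639160156), (111.08831787109375, 220.15760803222656), 3.6874706745147705)
spice_b (array([0.58456728, 0.22279143, 0.00517042]), [np.float64(0.0015050251855879306), np.float64(0.0030092501031147886), np.float64(0.0024060820718393217)])
shaker (array([0.57501396, 0.14358352, 0.00737165]), [np.float64(0.0036979815133830174), np.float64(0.0036573745939705075), np.float64(0.0018408235836153114)])
white_bowl (array([0.43927366, 0.36079768, 0.00426943]), [np.float64(0.0003366105397721826), np.float64(0.0017999899541682933), np.float64(0.0017470087997357561)])
tray (array([ 0.44012408,  0.11732102, -0.00225612]), [np.float64(0.0015265487052375324), np.float64(0.002695091949068945), np.float64(0.0024609033385676804)])
spice 1263 [[0.5645 0.2015 0.1064]
 [0.5776 0.2218 0.1124]
 [0.5904 0.2413 0.114 ]]
shaker 1521 [[0.5542 0.1237 0.0919]
 [0.5654 0.1448 0.1102]
 [0.5799 0.1626 0.1162]]
```

```bash
python3 -c "
from h import *
go([.5850,.2235,.15],np.pi-.125)"
```

```text
shift [-0.394   0.3084  0.2779] turn 0.0003 now [0.4992 0.1719 0.2056] 3.0186
```

Emit:
carry_out([
  [[-0.13,0.1,0],0],
  [[-0.26,0.2,0],0],
  [[-0.394,0.308,0],0],
  [[-0.394,0.308,0.14],0],
  [[-0.394,0.308,0.275],0],
  [[-0.394,0.308,0.275],0],
  [[-0.394,0.308,0.275],0],
], hand=-0.36, force=15)

```text
time_s: 4.25
ee_pos: [0.5853, 0.2231, 0.1512]
eef_rot: [3.142, 0.0, 3.018]
force: [1.1, -0.4, 0.7]
grip_width: 0.0637
grip_force: 0.0
```

```bash
python3 - <<'E'
from h import *
go([.5850,.2235,.06],np.pi-.125)
for n in("scene","side"):
    im,d=camera(n); np.savez(n+"1.npz",im=im,d=d); cv2.imwrite(f"pics/{n}1.png",im)
a=cv2.imread("pics/scene1.png")[100:290,180:420]; b=cv2.imread("pics/side1.png")[160:350,260:500]
cv2.imwrite("pics/c1.png",cv2.resize(np.hstack([a,b]),None,fx=1.65,fy=1.65))
E
```

```text
shift [0.0019 0.002  0.456 ] turn 0.0002 now [0.5853 0.2231 0.1512] 3.018
```

View pics/c1.png

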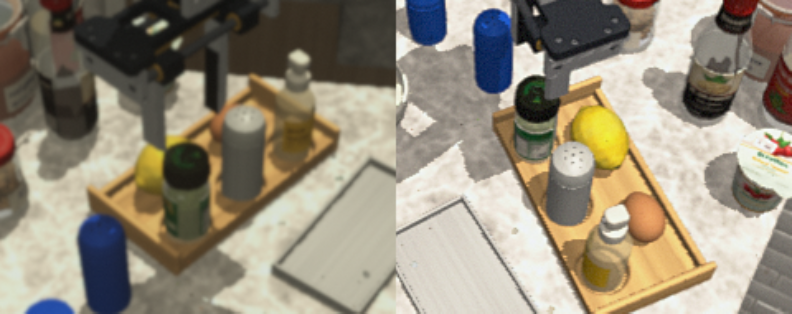

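The crop shows the green-label jar (crop 187,190 and 535,115) between the open fingers. The steel shaker and lemon are beside it, and the blue cans are outside the rack. I'm descending.

Emit:
carry_out([
  [[0,0,0.1],0],
  [[0,0,0.2],0],
  [[0,0,0.3],0],
  [[0,0,0.4],0],
  [[0,0,0.455],0],
  [[0,0,0.455],0],
  [[0,0,0.455],0],
])

```text
time_s: 5.05
ee_pos: [0.5858, 0.2232, 0.0608]
eef_rot: [3.141, 0.001, 3.018]
force: [-0.4, -0.0, -0.0]
grip_width: 0.0641
grip_force: 0.0
```

Emit:
carry_out([
  [[0,0,0],0],
  [[0,0,0],0],
  [[0,0,0],0],
  [[0,0,0],0],
  [[0,0,0],0],
  [[0,0,0],0],
], hand=0.3, force=15)

```text
time_s: 5.65
ee_pos: [0.5855, 0.223, 0.06]
eef_rot: [3.141, 0.001, 3.018]
force: [-0.8, -0.6, 6.8]
grip_width: 0.0447
grip_force: 15.0
```

```bash
python3 -c "
from h import *
print(ctrl.get_obs()); go([.4405,.163,.15],np.pi)"
```

```text
{'time_s': 5.65, 'qpos': array([ 3.05516325e-01,  6.12409729e-01,  1.42443054e+00, -5.12711479e-05,
        1.10380739e+00, -1.14165384e+00]), 'joint_vel': array([ 0.00010056,  0.00125781, -0.00068453,  0.00063877, -0.00040489,
       -0.00036451]), 'tau': array([ 2.16930415e-01, -6.29913855e+01, -2.99579680e+01,  7.01761222e-02,
       -1.58820748e-01, -4.24325117e-03]), 'ee_pos': array([0.58552924, 0.22303474, 0.06004842]), 'eef_rot': array([3.14124110e+00, 8.78363855e-04, 3.01798940e+00]), 'force': array([-0.77201895, -0.63074236,  6.84750237]), 'moment': array([-0.09078852,  0.13699969, -0.03093988]), 'grip_force': 14.997978804458398, 'grip_width': 0.044720678772617685}
shift [ 0.6826 -0.3873 -0.4498] turn -0.0197 now [0.5855 0.223  0.06  ] 3.018
```

Emit:
carry_out([
  [[0,0,-0.08],0],
  [[0,0,-0.2],0],
  [[0,0,-0.35],0],
  [[0,0,-0.45],0],
  [[0.15,-0.08,-0.45],0],
  [[0.3,-0.17,-0.45],0],
  [[0.45,-0.255,-0.45],0],
  [[0.6,-0.34,-0.45],0],
  [[0.683,-0.387,-0.45],0],
  [[0.683,-0.387,-0.45],0],
  [[0.683,-0.387,-0.45],0],
])

```text
time_s: 6.75
ee_pos: [0.4407, 0.1632, 0.1504]
eef_rot: [3.141, 0.001, 3.018]
force: [-0.0, -0.1, -1.1]
grip_width: 0.0449
grip_force: 15.0
```

```bash
python3 -c "
from h import *
o=ctrl.get_obs();print(o['grip_width'],o['grip_force'],o['force']); go([.4405,.163,.057],3.018)"
```

```text
0.04493728255134563 14.99598747555865 [-0.04134736 -0.13120883 -1.06762887]
shift [ 0.0008 -0.001   0.4669] turn -0.0 now [0.4407 0.1632 0.1504] 3.0179
```

Emit:
carry_out([
  [[0,0,0.12],0],
  [[0,0,0.24],0],
  [[0,0,0.35],0],
  [[0,0,0.42],0],
  [[0,0,0.44],0],
  [[0,0,0.455],0],
  [[0,0,0.465],0],
  [[0,0,0.468],0],
  [[0,0,0.468],0],
  [[0,0,0.468],0],
])

```text
time_s: 7.75
ee_pos: [0.4403, 0.1631, 0.0562]
eef_rot: [3.141, 0.001, 3.018]
force: [1.0, -0.0, -0.9]
grip_width: 0.0451
grip_force: 15.0
```

Emit:
carry_out([
  [[0,0,0.003],0],
  [[0,0,0.003],0],
])

```text
time_s: 7.95
ee_pos: [0.4405, 0.163, 0.056]
eef_rot: [3.141, 0.001, 3.018]
force: [-2.1, -1.5, 6.7]
grip_width: 0.0447
grip_force: 15.0
```

Emit:
carry_out([
  [[0,0,0],0],
  [[0,0,0],0],
  [[0,0,0],0],
], hand=-0.36)

```text
time_s: 8.25
ee_pos: [0.4401, 0.163, 0.0552]
eef_rot: [3.142, 0.0, 3.018]
force: [0.2, -0.0, 0.4]
grip_width: 0.0631
grip_force: 0.0
```

```bash
python3 -c "
from h import *
go([.5753,.1440,.15],3.018)"
```

```text
shift [-0.6824 -0.0111 -0.4738] turn -0.0 now [0.4401 0.163  0.0552] 3.018
```

Emit:
carry_out([
  [[0,0,-0.15],0],
  [[0,0,-0.35],0],
  [[0,0,-0.5],0],
  [[-0.2,-0.003,-0.5],0],
  [[-0.4,-0.006,-0.5],0],
  [[-0.6,-0.01,-0.5],0],
  [[-0.682,-0.011,-0.5],0],
  [[-0.682,-0.011,-0.5],0],
  [[-0.682,-0.011,-0.5],0],
])

```text
time_s: 9.15
ee_pos: [0.5746, 0.144, 0.1548]
eef_rot: [-3.141, -0.001, 3.018]
force: [-0.3, 1.9, -0.0]
grip_width: 0.0642
grip_force: 0.0
```

```bash
python3 -c "
from h import *
go([.5753,.1440,.063],3.018)
im,d=camera('side');cv2.imwrite('pics/side2.png',im[130:430,200:500])"
```

```text
shift [-3.500e-03  3.000e-04  4.589e-01] turn -0.0 now [0.5746 0.144  0.1548] 3.0179
```

View pics/side2.png

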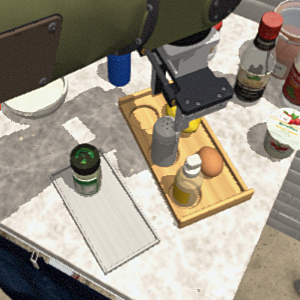

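The spice jar stands upright on the tray at crop (86,170), and the empty end well shows at (147,105). Next is the shaker.

Emit:
carry_out([
  [[-0.003,0,0.1],0],
  [[-0.003,0,0.2],0],
  [[-0.003,0,0.3],0],
  [[-0.003,0,0.4],0],
  [[-0.003,0,0.458],0],
  [[-0.003,0,0.458],0],
  [[-0.003,0,0.458],0],
])

```text
time_s: 9.9
ee_pos: [0.5759, 0.1442, 0.0646]
eef_rot: [3.141, 0.001, 3.018]
force: [-0.5, 0.3, -0.6]
grip_width: 0.064
grip_force: 0.0
```

Emit:
carry_out([
  [[0,0,0],0],
  [[0,0,0],0],
  [[0,0,0],0],
  [[0,0,0],0],
  [[0,0,0],0],
  [[0,0,0],0],
], hand=0.3, force=15)

```text
time_s: 10.5
ee_pos: [0.5761, 0.144, 0.0641]
eef_rot: [3.141, 0.001, 3.018]
force: [-0.0, -0.5, 5.9]
grip_width: 0.0437
grip_force: 15.0
```

```bash
python3 -c "
from h import *
go([.4405,.073,.153],3.018)"
```

```text
shift [ 0.6291 -0.4358 -0.4445] turn -0.0 now [0.5761 0.144  0.0641] 3.0179
```

Emit:
carry_out([
  [[0,0,-0.08],0],
  [[0,0,-0.2],0],
  [[0,0,-0.35],0],
  [[0,0,-0.45],0],
  [[0.15,0,-0.45],0],
  [[0.3,0,-0.45],0],
  [[0.45,-0.1,-0.45],0],
  [[0.6,-0.22,-0.45],0],
  [[0.629,-0.35,-0.45],0],
  [[0.629,-0.436,-0.45],0],
  [[0.629,-0.436,-0.45],0],
  [[0.629,-0.436,-0.45],0],
])

```text
time_s: 11.7
ee_pos: [0.4403, 0.073, 0.1536]
eef_rot: [3.142, -0.0, 3.017]
force: [0.3, 1.4, -1.1]
grip_width: 0.0439
grip_force: 15.0
```

```bash
python3 -c "
from h import *
o=ctrl.get_obs();print(o['grip_width'],o['grip_force'],o['force']); go([.4405,.073,.0605],3.018)"
```

```text
0.04385947926865834 14.96690711215706 [ 0.34055642  1.40394917 -1.08163065]
shift [-0.0011 -0.      0.4654] turn -0.0001 now [0.4403 0.073  0.1536] 3.0172
```

Emit:
carry_out([
  [[0,0,0.12],0],
  [[0,0,0.24],0],
  [[0,0,0.35],0],
  [[0,0,0.42],0],
  [[0,0,0.44],0],
  [[0,0,0.455],0],
  [[0,0,0.465],0],
  [[0,0,0.468],0],
  [[0,0,0.469],0],
  [[0,0,0.469],0],
])

```text
time_s: 12.7
ee_pos: [0.4404, 0.0729, 0.0602]
eef_rot: [3.141, 0.001, 3.018]
force: [0.6, -1.4, -1.8]
grip_width: 0.0439
grip_force: 15.0
```

Emit:
carry_out([
  [[0,0,0.003],0],
  [[0,0,0.003],0],
])

```text
time_s: 12.9
ee_pos: [0.4407, 0.0728, 0.06]
eef_rot: [-3.142, 0.001, 3.018]
force: [-0.9, -2.0, 6.3]
grip_width: 0.044
grip_force: 15.0
```

Emit:
carry_out([
  [[0,0,0],0],
  [[0,0,0],0],
  [[0,0,0],0],
], hand=-0.36)

```text
time_s: 13.2
ee_pos: [0.4402, 0.0729, 0.0592]
eef_rot: [3.142, 0.0, 3.018]
force: [0.3, -0.8, 0.3]
grip_width: 0.0629
grip_force: 0.0
```

Emit:
carry_out([
  [[0,0,-0.15],0],
  [[0,0,-0.35],0],
  [[0,0,-0.6],0],
  [[-0.2,0,-0.7],0],
  [[-0.4,0.2,-0.7],0],
  [[-0.6,0.4,-0.7],0],
  [[-0.6,0.5,-0.7],0],
  [[-0.6,0.5,-0.7],0],
], hand=-1)

```text
time_s: 14.0
ee_pos: [0.5724, 0.16, 0.198]
eef_rot: [-3.142, -0.001, 3.02]
force: [-0.5, -0.2, -0.3]
grip_width: 0.0943
grip_force: 0.0
```

```bash
python3 w.py w2; python3 - <<'E'
from h import *
for n in("scene","side"):
    im,d=camera(n); np.savez(n+"2.npz",im=im,d=d)
    for k in finder.cut_out(n,"lemon_mid")[:1]:
        P=cloud(n,d,k["mask"]); np.save(f"L_{n}.npy",P); print(n,k["conf"],k["location"],np.round(np.percentile(P,[2,50,98],axis=0),4))
        m=k["mask"].astype(np.uint8); print(cv2.minAreaRect(np.argwhere(m)[:,::-1].astype(np.float32)))
    if n=="side": a=im[150:390,220:500]
    for q in("shaker","spice_b","lemon_mid"):
        print(n,q,[(round(k["conf"],2),np.round(k["location"],1).tolist()) for k in finder.pinpoint(n,q)[:3]])
w=cv2.imread("pics/w2.png")
cv2.imwrite("pics/c2.png",np.hstack([cv2.resize(a,(420,360)),w[120:480,130:510]]))
E
```

```text
[0.5723788  0.15995025 0.19802934] [-3.14155041e+00 -1.33179743e-03  3.02035460e+00] [0.50722866 0.16696728 0.37705958] [2.91143069e+00 1.16063572e-04 1.44908488e+00]
spice_b 0.8 [565.7 184.4]
spice_b 0.6 [314.5  97.6]
shaker 0.82 [479.2 227. ]
shaker 0.7 [226.4 108.5]
mist_bottle 0.63 [236.1 230.8]
lemon_mid 0.93 [352.1 289.7]
egg_mid 0.56 [266.3 286.4]
white_bowl 0.82 [500.3  73.1]
tray 0.71 [271.3 104.8]
rack 0.85 [310.9 259.2]
rack 0.71 [355.6 288.9]
scene 0.69 [282.6, 200.6] [[0.6143 0.1594 0.0256]
 [0.6319 0.1979 0.0543]
 [0.6607 0.2223 0.067 ]]
((280.0, 199.0), (36.0, 38.0), 90.0)
scene shaker [(0.9, [246.5, 280.7]), (0.6, [415.6, 227.5])]
scene spice_b [(0.75, [221.8, 335.3]), (0.7, [384.1, 261.6])]
scene lemon_mid [(0.91, [280.0, 203.0])]
side 0.96 [388.3, 247.3] [[0.6125 0.1488 0.0317]
 [0.6279 0.1671 0.0526]
 [0.6608 0.2088 0.0651]]
((382.4310607910156, 245.6724090576172), (34.90424346923828, 32.20198059082031), 7.765166282653809)
side shaker [(0.93, [320.6, 208.0]), (0.56, [314.9, 359.4])]
side spice_b [(0.74, [286.5, 316.9]), (0.62, [281.8, 180.3])]
side lemon_mid [(0.78, [384.2, 242.7])]
```

View pics/c2.png

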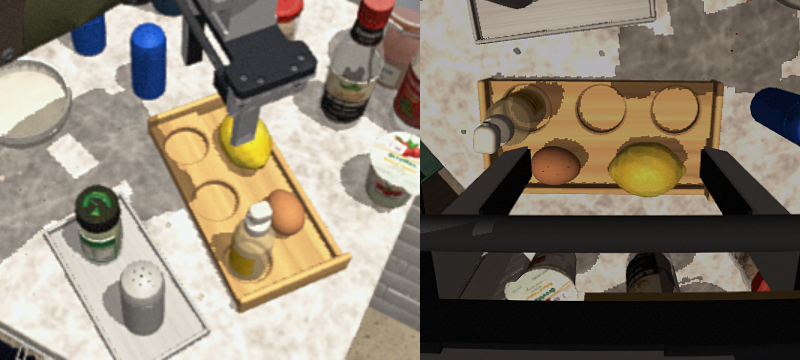

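Both containers stand on the tray, the spice jar at crop (98,220) and the shaker at (142,295). The two front wells are empty, the lemon (crop 646,167) lies along the trough, and the egg is undisturbed.

```bash
python3 - <<'E'
from h import *
import pickle
from scipy.optimize import least_squares
i=pickle.load(open("w2.pkl","rb")); z=np.load("w2.npz")
f1=lambda t:(t[0],t[1][0])
def T(a,b,w): return tri([f1(ray("scene",a)),f1(ray("side",b)),f1(ray("wrist",w,i))])
print("lemon",T((280,203),(384.2,242.7),(352.1,289.7)))
print("shaker",T((415.6,227.5),(314.9,359.4),(226.4,108.5)))
print("spice",T((384.1,261.6),(286.5,316.9),(314.5,97.6)))
im=z["im"]; hsv=cv2.cvtColor(im,cv2.COLOR_BGR2HSV)
m=cv2.inRange(hsv,(22,120,60),(35,255,255)); n,lab,st,c=cv2.connectedComponentsWithStats(m)
k=1+np.argmax(st[1:,4]); print("yellow",st[k],c[k],cv2.minAreaRect(np.argwhere(lab==k)[:,::-1].astype(np.float32)))
P=cloud("wrist",z["d"],lab==k,i); P=P[(P[:,2]>.02)&(P[:,2]<.08)]
print(len(P),np.round(np.percentile(P,[1,50,99],axis=0),4))
for nm,L in (("wrist",P),("scene",np.load("L_scene.npy")),("side",np.load("L_side.npy"))):
    L=L[(L[:,2]>.03)&(L[:,2]<.075)]
    def f(p):
        c,s=np.cos(1.445),np.sin(1.445); d=L-p[:3]
        a=d[:,0]*c+d[:,1]*s;b=-d[:,0]*s+d[:,1]*c
        return (np.sqrt((a/.0415)**2+(b/.029)**2+(d[:,2]/.029)**2)-1)*.03
    s=least_squares(f,[.635,.187,.037],loss="soft_l1",f_scale=.002); print(nm,np.round(s.x,4),np.sqrt(np.mean(s.fun**2)))
E
```

```text
lemon (array([0.64400172, 0.18416896, 0.03211518]), [np.float64(0.0031157362945425384), np.float64(0.004180268657756626), np.float64(0.0050276931151382424)])
shaker (array([0.43917177, 0.07358879, 0.00572138]), [np.float64(0.003294766735165007), np.float64(0.002181480848109131), np.float64(0.0032707733137874065)])
spice (array([ 0.44016244,  0.16496637, -0.00096694]), [np.float64(0.0018089091580883365), np.float64(0.0036098374657391897), np.float64(0.0021672981479839075)])
yellow [ 318  264   77   53 2193] [357.58504332 291.40446876] ((356.8295593261719, 288.533447265625), (62.28079605102539, 58.6053352355957), 43.36342239379883)
2188 [[0.6147 0.1471 0.0392]
 [0.6361 0.1833 0.0607]
 [0.6635 0.2173 0.0663]]
wrist [0.6426 0.1841 0.0367] 0.0010163186141172664
scene [0.6427 0.1823 0.0373] 0.001540321588259627
side [0.6412 0.19   0.0386] 0.0011131122419519603
```

```bash
python3 -c "
from h import *
go([.6415,.185,.15],np.pi/2-.125)"
```

```text
shift [-0.3296  0.1802  0.2461] turn 0.2502 now [0.5716 0.1574 0.1992] 3.018
```

Emit:
carry_out([
  [[-0.03,0.02,0],0.0235],
  [[-0.06,0.04,0],0.047],
  [[-0.1,0.06,0],0.07],
  [[-0.14,0.08,0],0.094],
  [[-0.18,0.1,0],0.117],
  [[-0.22,0.12,0],0.14],
  [[-0.26,0.14,0],0.164],
  [[-0.3,0.16,0],0.188],
  [[-0.33,0.18,0],0.211],
  [[-0.33,0.18,0],0.235],
  [[-0.33,0.18,0.1],0.25],
  [[-0.33,0.18,0.245],0.25],
], hand=-0.8)

```text
time_s: 16.15
ee_pos: [0.6423, 0.1852, 0.1511]
eef_rot: [3.139, -0.001, 1.444]
force: [0.5, 0.3, -1.3]
grip_width: 0.0848
grip_force: 0.0
```

Emit:
carry_out([
  [[0,0,0],0],
  [[0,0,0],0],
  [[0,0,0],0],
])

```text
time_s: 16.45
ee_pos: [0.6422, 0.1851, 0.1521]
eef_rot: [3.139, -0.001, 1.447]
force: [-0.1, 0.7, 0.0]
grip_width: 0.0844
grip_force: 0.0
```

```bash
python3 -c "
from h import *
go([.6415,.185,.026],np.pi/2-.125)
im,d=camera('scene');im2,d=camera('side')
cv2.imwrite('pics/c3.png',np.hstack([cv2.resize(im[70:290,180:420],(400,366)),cv2.resize(im2[130:350,260:500],(400,366))]))"
```

```text
shift [-0.0009 -0.0034  0.6303] turn 0.0003 now [0.6422 0.1851 0.1521] 1.4475
```

View pics/c3.png

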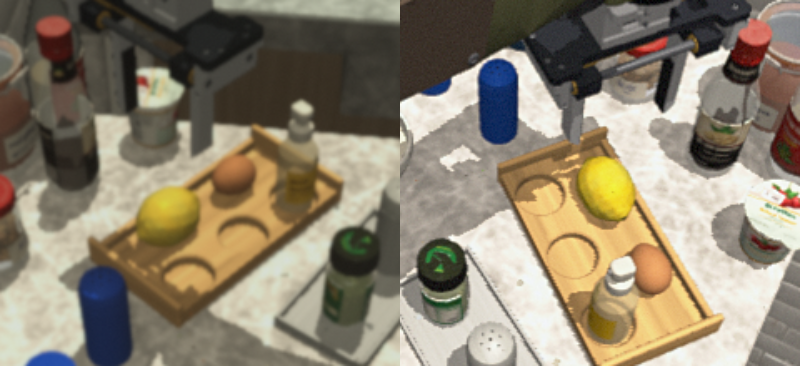

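The open fingers straddle the lemon (crop 168,213 and 605,187) across the trough, and the sauce bottle (crop 725,110) clears the gripper body. I'm descending.

Emit:
carry_out([
  [[0,-0.003,0.1],0],
  [[0,-0.003,0.2],0],
  [[0,-0.003,0.3],0],
  [[0,-0.003,0.4],0],
  [[0,-0.003,0.5],0],
  [[0,-0.003,0.57],0],
  [[0,-0.003,0.61],0],
  [[0,-0.003,0.63],0],
  [[0,-0.003,0.63],0],
  [[0,-0.003,0.63],0],
])

```text
time_s: 17.55
ee_pos: [0.6414, 0.1851, 0.0251]
eef_rot: [3.14, -0.0, 1.447]
force: [-0.2, 0.3, -0.9]
grip_width: 0.0847
grip_force: 0.0
```

Close gently.

Emit:
carry_out([
  [[0,0,0],0],
  [[0,0,0],0],
  [[0,0,0],0],
  [[0,0,0],0],
  [[0,0,0],0],
  [[0,0,0],0],
  [[0,0,0],0],
  [[0,0,0],0],
], hand=0.0, force=14)

```text
time_s: 18.35
ee_pos: [0.6411, 0.185, 0.0244]
eef_rot: [3.141, -0.0, 1.447]
force: [0.3, -0.7, 2.4]
grip_width: 0.056
grip_force: 14.0
```

Emit:
carry_out([
  [[0,0,-0.05],0],
  [[0,0,-0.1],0],
  [[0,0,-0.2],0],
  [[0,0,-0.35],0],
  [[0,0,-0.5],0],
  [[0,0,-0.7],0],
  [[0,0,-0.7],0],
  [[0,0,-0.7],0],
])

```text
time_s: 19.15
ee_pos: [0.6411, 0.1851, 0.1654]
eef_rot: [3.14, -0.001, 1.447]
force: [0.3, 0.2, -3.0]
grip_width: 0.0564
grip_force: 14.0
```

```bash
python3 -c "
from h import *
go([.4398,.3605,.165],np.pi/2-.125)
for n in('scene','side'):
  im,d=camera(n)
  for k in finder.cut_out(n,'lemon_mid')[:1]:
    P=cloud(n,d,k['mask']); print(n,k['conf'],k['location'],np.round(np.percentile(P,[2,50,98],axis=0),4))
  print(finder.pinpoint(n,'lemon_mid')[:1])"
```

```text
shift [ 0.7463 -1.1069  0.0019] turn 0.0002 now [0.6411 0.1851 0.1654] 1.4472
scene 0.69 [276.5, 136.6] [[0.6157 0.1748 0.1665]
 [0.6342 0.2058 0.1947]
 [0.6569 0.2234 0.2074]]
[{'location': [282.3, 133.3], 'conf': 0.61}]
side 0.67 [395.6, 197.2] [[0.611  0.1484 0.1679]
 [0.6297 0.1702 0.1957]
 [0.6579 0.1982 0.206 ]]
[{'location': [390.4, 192.1], 'conf': 0.64}]
```

Emit:
carry_out([
  [[0.06,-0.1,0],0],
  [[0.14,-0.22,0],0],
  [[0.24,-0.36,0],0],
  [[0.34,-0.5,0],0],
  [[0.44,-0.64,0],0],
  [[0.54,-0.79,0],0],
  [[0.62,-0.9,0],0],
  [[0.66,-0.97,0],0],
  [[0.68,-1.0,0],0],
  [[0.68,-1.0,0],0],
])

```text
time_s: 20.45
ee_pos: [0.4592, 0.3447, 0.1642]
eef_rot: [3.142, 0.0, 1.448]
force: [-0.6, -0.3, -1.7]
grip_width: 0.056
grip_force: 14.0
```

```bash
python3 -c "
from h import *
go([.4400,.3603,.035],1.447)"
```

```text
shift [ 0.0656 -0.1051  0.6459] turn 0.0001 now [0.4592 0.3447 0.1642] 1.4477
```

Emit:
carry_out([
  [[0.04,-0.05,0],0],
  [[0.066,-0.105,0],0],
  [[0.066,-0.105,0.12],0],
  [[0.066,-0.105,0.25],0],
  [[0.066,-0.105,0.37],0],
  [[0.066,-0.105,0.46],0],
  [[0.066,-0.105,0.51],0],
  [[0.066,-0.105,0.54],0],
  [[0.066,-0.105,0.57],0],
  [[0.066,-0.105,0.57],0],
  [[0.066,-0.105,0.57],0],
])

```text
time_s: 21.55
ee_pos: [0.4403, 0.3605, 0.0508]
eef_rot: [3.141, -0.001, 1.447]
force: [0.1, -0.0, -0.9]
grip_width: 0.0562
grip_force: 14.0
```

```bash
python3 -c "
from h import *
go([.4400,.3603,.035],1.447)
im,d=camera('scene');im2,d=camera('side')
cv2.imwrite('pics/c4.png',np.hstack([cv2.resize(im[230:410,210:410],(400,360)),cv2.resize(im2[120:300,150:350],(400,360))]))"
```

```text
shift [-0.0013 -0.0013  0.079 ] turn 0.0 now [0.4403 0.3605 0.0508] 1.4472
```

View pics/c4.png

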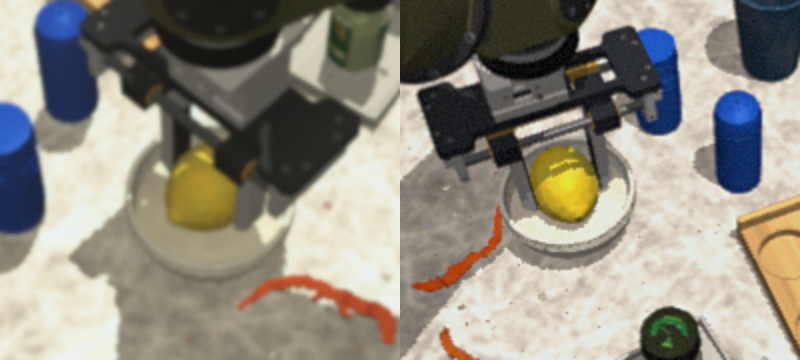

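The lemon is centred over the bowl, at crop (203,195) and (565,185). I'm lowering it slowly while watching the force.

Emit:
carry_out([
  [[0,0,0.02],0],
  [[0,0,0.035],0],
  [[0,0,0.05],0],
  [[0,0,0.06],0],
  [[0,0,0.06],0],
])

```text
time_s: 22.15
ee_pos: [0.4399, 0.3602, 0.0378]
eef_rot: [-3.141, 0.0, 1.447]
force: [-0.2, -1.2, -1.1]
grip_width: 0.0562
grip_force: 14.0
```

Emit:
carry_out([
  [[0,0,0.01],0],
  [[0,0,0.02],0],
  [[0,0,0.025],0],
  [[0,0,0.025],0],
])

```text
time_s: 22.55
ee_pos: [0.44, 0.3603, 0.0331]
eef_rot: [-3.141, 0.0, 1.447]
force: [0.0, 0.3, -1.4]
grip_width: 0.0564
grip_force: 14.0
```

Emit:
carry_out([
  [[0,0,0.01],0],
  [[0,0,0.015],0],
  [[0,0,0.015],0],
])

```text
time_s: 22.85
ee_pos: [0.44, 0.3603, 0.0301]
eef_rot: [-3.141, 0.0, 1.447]
force: [-1.0, -0.1, -1.8]
grip_width: 0.0563
grip_force: 14.0
```

Emit:
carry_out([
  [[0,0,0.005],0],
  [[0,0,0.01],0],
  [[0,0,0.01],0],
])

```text
time_s: 23.15
ee_pos: [0.44, 0.3603, 0.0281]
eef_rot: [-3.141, 0.0, 1.447]
force: [0.2, 0.3, -1.6]
grip_width: 0.056
grip_force: 14.0
```

Emit:
carry_out([
  [[0,0,0.005],0],
  [[0,0,0.005],0],
])

```text
time_s: 23.35
ee_pos: [0.44, 0.3603, 0.0271]
eef_rot: [-3.141, 0.0, 1.447]
force: [-0.8, -0.4, -1.0]
grip_width: 0.0561
grip_force: 14.0
```

Emit:
carry_out([
  [[0,0,0],0],
  [[0,0,0],0],
  [[0,0,0],0],
], hand=-0.36)

```text
time_s: 23.65
ee_pos: [0.4403, 0.3604, 0.0274]
eef_rot: [3.141, -0.0, 1.447]
force: [2.7, 1.0, -0.5]
grip_width: 0.0619
grip_force: 11.8
```

Emit:
carry_out([
  [[0,0,-0.05],0],
  [[0,0,-0.12],0],
  [[0,0,-0.3],0],
  [[0,0,-0.6],0],
  [[0,0,-0.6],0],
])

```text
time_s: 24.15
ee_pos: [0.4417, 0.3616, 0.1542]
eef_rot: [3.135, -0.006, 1.447]
force: [1.3, 0.1, -0.5]
grip_width: 0.0636
grip_force: 0.0
```

```bash
python3 - <<'E'
from h import *
go([.4402,.163,.155],3.018)
f1=lambda t:(t[0],t[1][0]); r=[]
for n in('scene','side'):
  im,d=camera(n)
  k=finder.pinpoint(n,'lemon_mid')[0]; r.append(f1(ray(n,k['location'])))
  P=cloud(n,d,finder.cut_out(n,'lemon_mid')[0]['mask']); print(n,k['conf'],np.round(np.percentile(P,[2,50,98],axis=0),4))
  k=finder.cut_out(n,'white_bowl')[0]; P=cloud(n,d,k["mask"]);P=P[P[:,2]>.05];print(cv2.minEnclosingCircle((P[:,:2]*1000).astype(np.float32)))
  if n=='side':cv2.imwrite('pics/c5.png',im[110:430,150:550])
print(tri(r))
E
```

```text
shift [-0.9864  0.1151 -0.0039] turn -0.25 now [0.4417 0.3616 0.1542] 1.4473
scene 0.92 [[0.4122 0.3317 0.0424]
 [0.4332 0.3693 0.0587]
 [0.4599 0.3964 0.0675]]
((438.7739562988281, 360.72430419921875), 35.07399368286133)
side 0.73 [[0.412  0.3254 0.0436]
 [0.4342 0.3499 0.0593]
 [0.4606 0.3855 0.0685]]
((439.0780334472656, 361.70452880859375), 60.21646499633789)
(array([0.4389319 , 0.35703824, 0.04093799]), [np.float64(0.0035778765715165557), np.float64(0.003577876571516669)])
```

View pics/c5.png

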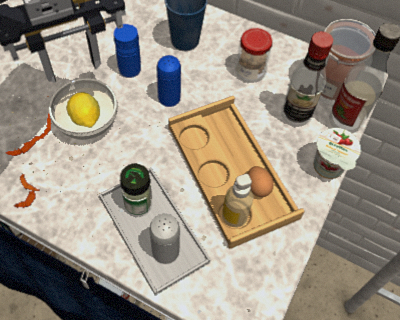

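The lemon lies in the bowl (crop 82,110). Both containers stand upright on the tray (135,188) and (165,238), and the wells are free. Next I fetch the spice jar.

Emit:
carry_out([
  [[-0.05,0,0],-0.0235],
  [[-0.15,0.02,0],-0.047],
  [[-0.25,0.03,0],-0.07],
  [[-0.35,0.04,0],-0.094],
  [[-0.45,0.05,0],-0.117],
  [[-0.55,0.06,0],-0.14],
  [[-0.65,0.07,0],-0.164],
  [[-0.75,0.085,0],-0.188],
  [[-0.85,0.1,0],-0.211],
  [[-0.986,0.115,0],-0.235],
  [[-0.986,0.115,0],-0.25],
  [[-0.986,0.115,0],-0.25],
])

```text
time_s: 25.75
ee_pos: [0.4384, 0.1613, 0.1468]
eef_rot: [-3.141, -0.001, 3.018]
force: [0.7, -0.4, -0.2]
grip_width: 0.0638
grip_force: 0.0
```

Emit:
carry_out([
  [[0,0,0],0],
  [[0,0,0],0],
  [[0,0,0],0],
])

```text
time_s: 26.05
ee_pos: [0.4385, 0.1621, 0.1471]
eef_rot: [-3.141, -0.0, 3.017]
force: [-0.4, -0.2, 0.1]
grip_width: 0.064
grip_force: 0.0
```

```bash
python3 -c "
from h import *
go([.4403,.163,.0565],3.018)"
```

```text
shift [-0.0084  0.0055  0.453 ] turn -0.0001 now [0.4385 0.1621 0.1471] 3.0172
```

Emit:
carry_out([
  [[-0.008,0.005,0.0],0],
  [[-0.008,0.005,0.1],0],
  [[-0.008,0.005,0.2],0],
  [[-0.008,0.005,0.3],0],
  [[-0.008,0.005,0.4],0],
  [[-0.008,0.005,0.453],0],
  [[-0.008,0.005,0.453],0],
  [[-0.008,0.005,0.453],0],
])

```text
time_s: 26.85
ee_pos: [0.4406, 0.1627, 0.0572]
eef_rot: [3.141, 0.0, 3.018]
force: [0.0, 1.7, 0.2]
grip_width: 0.0641
grip_force: 0.0
```

Emit:
carry_out([
  [[0,0,0],0],
  [[0,0,0],0],
  [[0,0,0],0],
  [[0,0,0],0],
  [[0,0,0],0],
  [[0,0,0],0],
], hand=0.3, force=15)

```text
time_s: 27.45
ee_pos: [0.4406, 0.1627, 0.0572]
eef_rot: [3.141, 0.001, 3.018]
force: [0.3, 1.2, 5.9]
grip_width: 0.0448
grip_force: 15.0
```

```bash
python3 -c "
from h import *
go([.5855,.223,.15],3.018)"
```

```text
shift [-0.6818  0.3883 -0.4642] turn 0.0 now [0.4406 0.1627 0.0572] 3.018
```

Emit:
carry_out([
  [[0,0,-0.08],0],
  [[0,0,-0.2],0],
  [[0,0,-0.35],0],
  [[0,0,-0.465],0],
  [[-0.15,0.085,-0.465],0],
  [[-0.3,0.17,-0.465],0],
  [[-0.45,0.255,-0.465],0],
  [[-0.6,0.34,-0.465],0],
  [[-0.683,0.388,-0.465],0],
  [[-0.683,0.388,-0.465],0],
  [[-0.683,0.388,-0.465],0],
  [[-0.683,0.388,-0.465],0],
])

```text
time_s: 28.65
ee_pos: [0.5847, 0.2225, 0.1496]
eef_rot: [-3.141, -0.001, 3.018]
force: [-1.0, -0.5, -2.4]
grip_width: 0.0449
grip_force: 15.0
```

```bash
python3 -c "
from h import *
go([.5857,.223,.0615],3.018)"
```

```text
shift [-0.0045  0.0032  0.4404] turn -0.0 now [0.5847 0.2225 0.1496] 3.018
```

Emit:
carry_out([
  [[-0.004,0.003,0.1],0],
  [[-0.004,0.003,0.2],0],
  [[-0.004,0.003,0.3],0],
  [[-0.004,0.003,0.35],0],
  [[-0.004,0.003,0.35],0],
  [[-0.004,0.003,0.35],0],
])

```text
time_s: 29.25
ee_pos: [0.5865, 0.2233, 0.0807]
eef_rot: [3.141, 0.001, 3.018]
force: [1.3, -0.6, -1.0]
grip_width: 0.0443
grip_force: 15.0
```

```bash
python3 -c "
from h import *
go([.5857,.223,.0615],3.018)"
```

```text
shift [ 0.0038 -0.0019  0.0959] turn -0.0 now [0.5865 0.2233 0.0807] 3.018
```

Emit:
carry_out([
  [[0.003,-0.001,0.02],0],
  [[0.003,-0.001,0.04],0],
  [[0.003,-0.001,0.06],0],
  [[0.003,-0.001,0.08],0],
  [[0.003,-0.001,0.09],0],
  [[0.003,-0.001,0.094],0],
  [[0.003,-0.001,0.094],0],
])

```text
time_s: 29.95
ee_pos: [0.5858, 0.2232, 0.0612]
eef_rot: [3.141, 0.0, 3.018]
force: [-1.0, -0.1, 2.7]
grip_width: 0.0446
grip_force: 15.0
```

Seated. I release, rise, and go to the shaker on the tray.

Emit:
carry_out([
  [[0,0,0],0],
  [[0,0,0],0],
  [[0,0,0],0],
], hand=-0.36)

```text
time_s: 30.25
ee_pos: [0.5857, 0.2231, 0.0608]
eef_rot: [3.142, -0.0, 3.018]
force: [-0.0, 0.4, 0.4]
grip_width: 0.0631
grip_force: 0.0
```

Emit:
carry_out([
  [[0,0,-0.12],0],
  [[0,0,-0.3],0],
  [[0,0,-0.47],0],
  [[0.2,-0.2,-0.47],0],
  [[0.4,-0.4,-0.47],0],
  [[0.6,-0.6,-0.47],0],
  [[0.62,-0.8,-0.47],0],
  [[0.62,-0.83,-0.47],0],
  [[0.62,-0.83,-0.47],0],
  [[0.62,-0.83,-0.47],0],
])

```text
time_s: 31.25
ee_pos: [0.4429, 0.0742, 0.1551]
eef_rot: [3.141, 0.001, 3.017]
force: [0.3, -0.3, -0.7]
grip_width: 0.064
grip_force: 0.0
```

```bash
python3 -c "
from h import *
go([.4404,.073,.061],3.018)"
```

```text
shift [ 0.0115 -0.0073  0.4703] turn -0.0001 now [0.4429 0.0742 0.1551] 3.0175
```

Emit:
carry_out([
  [[0.011,-0.007,0.0],0],
  [[0.011,-0.007,0.1],0],
  [[0.011,-0.007,0.2],0],
  [[0.011,-0.007,0.3],0],
  [[0.011,-0.007,0.4],0],
  [[0.011,-0.007,0.47],0],
  [[0.011,-0.007,0.47],0],
  [[0.011,-0.007,0.47],0],
])

```text
time_s: 32.05
ee_pos: [0.44, 0.0731, 0.061]
eef_rot: [-3.142, -0.0, 3.019]
force: [0.7, -0.3, 0.2]
grip_width: 0.0637
grip_force: 0.0
```

Emit:
carry_out([
  [[0,0,0],0],
  [[0,0,0],0],
  [[0,0,0],0],
  [[0,0,0],0],
  [[0,0,0],0],
  [[0,0,0],0],
], hand=0.3, force=15)

```text
time_s: 32.65
ee_pos: [0.4401, 0.0726, 0.0613]
eef_rot: [3.141, 0.001, 3.018]
force: [-0.5, -0.2, 5.8]
grip_width: 0.0439
grip_force: 15.0
```

```bash
python3 -c "
from h import *
go([.576,.144,.155],3.018)"
```

```text
shift [-0.6301  0.4383 -0.4686] turn -0.0 now [0.4401 0.0726 0.0613] 3.0178
```

Emit:
carry_out([
  [[0,0,-0.08],0],
  [[0,0,-0.2],0],
  [[0,0,-0.35],0],
  [[0,0,-0.47],0],
  [[0,0.14,-0.47],0],
  [[-0.05,0.28,-0.47],0],
  [[-0.15,0.4,-0.47],0],
  [[-0.3,0.438,-0.47],0],
  [[-0.45,0.438,-0.47],0],
  [[-0.6,0.438,-0.47],0],
  [[-0.63,0.438,-0.47],0],
  [[-0.63,0.438,-0.47],0],
])

```text
time_s: 33.85
ee_pos: [0.5756, 0.1437, 0.154]
eef_rot: [-3.141, -0.001, 3.017]
force: [0.1, 0.9, -1.4]
grip_width: 0.0441
grip_force: 15.0
```

Emit:
carry_out([
  [[0,0,0.1],0],
  [[0,0,0.2],0],
  [[0,0,0.3],0],
  [[0,0,0.35],0],
  [[0,0,0.35],0],
  [[0,0,0.35],0],
])

```text
time_s: 34.45
ee_pos: [0.5757, 0.1441, 0.0858]
eef_rot: [3.141, 0.001, 3.018]
force: [-0.5, 0.0, -1.2]
grip_width: 0.0439
grip_force: 15.0
```

```bash
python3 -c "
from h import *
go([.576,.144,.0653],3.018)"
```

```text
shift [-0.0018 -0.0003  0.1023] turn 0.0 now [0.5757 0.1441 0.0858] 3.0181
```

Emit:
carry_out([
  [[-0.001,0,0.02],0],
  [[-0.001,0,0.04],0],
  [[-0.001,0,0.06],0],
  [[-0.001,0,0.08],0],
  [[-0.001,0,0.094],0],
  [[-0.001,0,0.1],0],
  [[-0.001,0,0.102],0],
  [[-0.001,0,0.102],0],
])

```text
time_s: 35.25
ee_pos: [0.5761, 0.1438, 0.0653]
eef_rot: [-3.142, 0.001, 3.018]
force: [-2.9, -1.9, 8.7]
grip_width: 0.0439
grip_force: 15.0
```

Emit:
carry_out([
  [[0,0,0],0],
  [[0,0,0],0],
  [[0,0,0],0],
], hand=-0.36)

```text
time_s: 35.55
ee_pos: [0.5758, 0.144, 0.0644]
eef_rot: [3.142, -0.0, 3.018]
force: [0.7, -0.3, -0.9]
grip_width: 0.0628
grip_force: 0.0
```

Emit:
carry_out([
  [[0,0,-0.12],0],
  [[0,0,-0.3],0],
  [[0,0,-0.5],0],
  [[0.2,0,-0.6],0],
  [[0.45,0,-0.6],0],
  [[0.7,0,-0.6],0],
  [[0.8,0,-0.6],0],
  [[0.8,0,-0.6],0],
  [[0.8,0,-0.6],0],
])

```text
time_s: 36.45
ee_pos: [0.4175, 0.1638, 0.1849]
eef_rot: [3.141, 0.001, 3.018]
force: [-0.6, -0.0, 0.0]
grip_width: 0.0639
grip_force: 0.0
```

```bash
python3 - <<'E'
from h import *
from scipy.optimize import least_squares
for n in("scene","side"):
    im,d=camera(n); P=cloud(n,d,np.ones((480,640),bool))
    for nm,c,r,zl,zh in (("spice",(.5855,.223),.0225,.075,.108),("shaker",(.5755,.144),.022,.045,.095),("mist",(.567,.0647),.021,.035,.10)):
        k=(np.hypot(*(P[:,:2]-c).T)<.033)&(P[:,2]>zl)&(P[:,2]<zh)
        s=least_squares(lambda p:np.hypot(*(P[k,:2]-p).T)-r,c,loss="soft_l1",f_scale=.002)
        t=P[np.hypot(*(P[:,:2]-c).T)<.015][:,2]; print(n,nm,k.sum(),np.round(s.x,4),np.round(np.percentile(t,98),4))
    P=cloud(n,d,finder.cut_out(n,'lemon_mid')[0]['mask']); print("lemon",np.round(np.percentile(P,[2,50,98],axis=0),3).tolist())
    print("egg",[k['location'] for k in finder.pinpoint(n,'egg_mid')[:1]],"bowl",[k['location'] for k in finder.pinpoint(n,'white_bowl')[:1]])
    if n=='side':cv2.imwrite('pics/c6.png',im[100:430,130:550])
E
```

```text
scene spice 425 [0.5865 0.2228] 0.1158
scene shaker 564 [0.5762 0.1431] 0.1179
scene mist 774 [0.5664 0.0626] 0.1406
lemon [[0.413, 0.332, 0.043], [0.434, 0.37, 0.059], [0.46, 0.396, 0.068]]
egg [[320.1, 174.0]] bowl [[315.4, 344.6]]
side spice 300 [0.5847 0.2257] 0.1167
side shaker 394 [0.5745 0.1461] 0.1186
side mist 686 [0.5652 0.0669] 0.1418
lemon [[0.409, 0.328, 0.044], [0.419, 0.352, 0.056], [0.428, 0.383, 0.067]]
egg [[408.9, 290.7]] bowl []
```

View pics/c6.png

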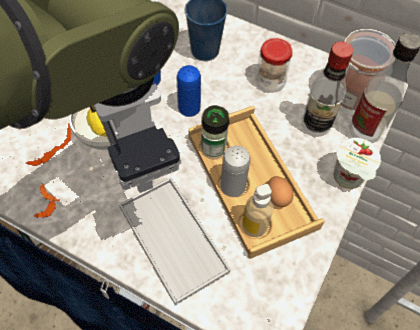

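All three containers stand upright in their wells, within about 1 mm of where they started. The lemon is in the bowl, the egg and bowl have not moved, and the arm is clear.

```bash
python3 -c "
from station import ctrl
print(ctrl.hand_in())"
```

```text
the job is handed in; nothing more can be done
None
```

The job is done and handed in at about 37 s of the 104 s: the lemon is in the white bowl, the spice jar and shaker are back upright in their own wells, and the mist bottle, egg and bowl are in their places; no verdict came back at hand-in.

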